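# Set out the boot-polishing kit

### The arm

A 7-joint arm with a two-finger parallel gripper is mounted at the origin on the work surface. World frame = base frame: x ahead of the robot, y to its left, z up, the work surface at z = 0. Lengths are in mm, angles in rad, forces in N, time in s.
With the tool pointing down it reaches from about 400 to 900 mm from the base axis. Payload 5.5 kg.
Tool frame: the origin (TCP) lies midway between the tips of the shut fingers; the grasp point (between the pads) lies 19 mm behind it; z points along the fingers, y is the line along which they close (so a half turn about z gives the same grasp; the last joint's range is limited). The gripper opens to 92 mm and grips with 3 to 60 N. Pads are 19 mm wide; open, the fingers measure 130 mm over their backs; the gripper's body (75 mm by 190 mm) begins 47 mm behind the grasp point.
Start: joints at [-1.011, 0.501, -0.427, 1.55, 0.221, 1.138, -0.21], TCP at [190.062, 621.592, 226.729] pointing down, gripper open.
Joint ranges: [-2.88, 2.88], [-0.31, 2.03], [-1.54, 1.56], [0.2, 2.42], [-1.41, 4.55], [0.19, 2.02], [-2.57, 2.57]. Speed limits (rad/s): [2.57, 2.57, 3.14, 3.14, 3.14, 3.14, 3.14].

### API

Orientations are given as a rotation vector (axis times angle).
In Python, from workcell import arm gives the robot as it stands. Calls block until the motion is done:
- arm.reach(position, orientation): joint-space move of the TCP to a pose.
- arm.move_straight(position, orientation=None, max_speed=150): straight line of the TCP; orientation=None keeps the orientation; max_speed is the mean speed in mm/s.
- arm.move_j(angles): joint-space move.
- arm.grip(opening, newtons=None): opening from 0.0 (shut) to 1.0 (fully open); newtons is the grip in N (None keeps the last); returns when the fingers have stopped.
- arm.hold(seconds).
- arm.ik(position, orientation): joint angles nearest the present ones, or None.
- arm.get_image(name): name is "scene" or "top" or "wrist"; returns a dict with "pixels" (384x512x3 uint8, red, green, blue), "fov_y" (degrees; the focal length in pixels is half the picture's height over the tangent of half this angle, whatever the lens; pixels are square), "cx", "cy" (the principal point, pixels), "extrinsics" (4x4, takes a point from camera to world coordinates); the wrist camera has in their place "hand_eye" (4x4, takes a point from camera to tool coordinates, whose origin is the TCP and whose axes are the flange's). Camera axes: x right, y up, looking along -z (the intrinsics and any distortion apply to the point x, -y, -z); pixel columns grow to the right and rows downward; lengths in mm; the calibration is good to about 2 mm. The wrist camera is an equidistant fisheye: a pixel r from the principal point sees the ray r / f radians off the axis. A picture is of the moment at which its call begins: read the wrist's pose just before it. There is no depth.
A pose or a line that the arm cannot do raises arm.MotionError and nothing moves.
- arm.hand_in(): hands the job in; it is judged then, once.
Trained networks look in a picture, given as the dict that the camera call returned (one of the last four; its "shot" number tells which), for a name from the list of things; names that differ only in an ending like _2 or _b are one class to them, and where a whole thing is asked for, a point or a joint stands for the part that bears it (a point fixed in the world has none). Each returns a list of dicts, best first, with "score" (0 to 1); they miss things now and then, are a little off and sometimes report something else, mostly with a low value. They report only what shows in the picture. A call takes as long as a camera call.
- arm.silhouettes(picture, target): "region" (384x512 bool, what is visible of it) and "box" ([centre column, centre row, width, height] in pixels, round what is visible of it).
- arm.landmark_of(picture, target): "xy" ([column, row] in pixels: a listed point, or the origin of a listed thing).
Readings, each from a call of its own:
- arm.current_time(): time.
- arm.current_joint_pos(): joint angles.
- arm.current_joint_velocities(): joint speeds.
- arm.current_effort(): joint torques, N m.
- arm.current_eef_pos(): TCP position.
- arm.current_eef_rot(): TCP orientation.
- arm.current_wrist_force(): force on the tool from outside, world axes, zero at the start.
- arm.current_torque(): the same for the moment, N m.
- arm.current_finger_gap(): opening from 0.0 (shut) to 1.0 (fully open).
- arm.current_finger_force(): force on a finger pad.
Only numpy, scipy, OpenCV 4.12 (cv2) and the standard library are available. Lean on these libraries where they do the work, as an engineer would, in place of code of your own. Each camera call takes 0.05 s, during which the arm holds its last target. There are 200 camera calls.

### The job

Set out the polishing kit for tonight's boots: lay the brush, bristles down, midway between the two shoe trees, parallel to them and level with their middles; stand the jar between the horns of the beetle boot jack; stand the wide tin beside the clog, on the robot's left of it, level with the middle of its length and leaving a gap of about 4 cm, with the small tin stacked centrally on top of the wide one. Leave everything upright, and leave the shoe trees, boot jack and clog where they are.

Things in the scene. Friction and masses are not known exactly. Their poses are not given: they have to be found in the camera images.
- brush: loose shoe brush lying bristles down: oblong brown wooden back, 140 x 44 mm, from 23 to 45 mm height, over a slightly narrower block of black bristles; origin at the centre of its underside, z up, x along its 140 mm length; 0.15 kg; grasp the wooden back across its 44 mm width. Starts in the near row, long side roughly across the robot's view
- wide_tin: loose flat round polish tin of plain metal, the wider of two: 64 mm diameter, 24 mm high, flat top; origin at the centre of its underside, z up; 0.12 kg. Starts in the near row
- small_tin: loose flat round polish tin of plain metal, the smaller: 44 mm diameter, 18 mm high, flat bottom; origin at the centre of its underside, z up; 0.06 kg. Starts in the near row
- jar: loose brown glass jar with a metal lid, a straight upright cylinder of 42 mm diameter and 75 mm height (the lid is the upper 20 mm); origin at the centre of its underside, z up; 0.15 kg. Starts in the near row
- tree_right: right-hand (robot's right, -y) one of two unvarnished wooden shoe trees in the far row, 185 mm long, 46 wide, 36 high, heel knob to 62; origin at the centre of its underside, z up, midway along; x from heel to toe (pointing away from the robot), y left. Loose, 0.35 kg. Its partner lies parallel, 170 mm centre to centre along +y, leaving 124 mm free between
- tree_left: left-hand one of the pair of shoe trees, same make, size, axes and direction as the right-hand one
- boot_jack: dark cast-iron beetle in the far row, 223 mm long, body 92 wide (112 over legs), 32 high, loose, 1.4 kg; origin at the centre of its underside, z up; x from horns to tail, horns towards the robot. Horns: two bars, tops at 23 mm, from the head (front at x=-37) to tips at x=-117; 72 mm clear between them; middle of that space: x=-80, y=0, bare plank
- clog: yellow-painted wooden clog in the far row, 220 mm long, 88 wide, 82 high, closed toe pointing away from the robot, open heel; origin at the centre of its underside, z up, midway along; x from heel to toe, y to its left, also the robot's left. Sides straight near the middle, at y=+44 and -44 mm. Loose, 0.6 kg

How it is judged:
By the outcome, as a careful person would: the job done as asked, in the order asked, and still so for the second after the job is handed in, with the robot touching nothing.
It also fails if it takes over 112 s, if anything falls off the work surface, if the arm or the gripper's body presses on something with over 40 N, if the wrist force passes 120 N, or if a joint passes its speed limit or range.

## Working session

There is one attempt and no reset: what is moved stays moved. The work goes in short steps, each a Python script; the robot and the scene stay as the last script left them, time stands still between calls to the robot, and variables do not carry over. Pictures are saved under pics/ and viewed, at most 14 in all, crops included, and the job is handed in when it is done.

```bash
mkdir -p pics; ls; cat > h.py <<'E'
import numpy as np, cv2
from workcell import arm
def save(p,n): cv2.imwrite(f'pics/{n}.png',p['pixels'][:,:,::-1])
def foc(p): return p['pixels'].shape[0]/2/np.tan(np.radians(p['fov_y'])/2)
def ray(p,uv):
    f=foc(p); d=np.array([(uv[0]-p['cx'])/f,-(uv[1]-p['cy'])/f,-1]); E=np.array(p['extrinsics'])
    return E[:3,3],E[:3,:3]@d
def onz(p,uv,z):
    o,d=ray(p,uv); return o+d*(z-o[2])/d[2]
E
python3 - <<'E'
from h import *
for n in('scene','top'):
    p=arm.get_image(n); save(p,n+'0')
    print(n,{k:v for k,v in p.items() if k!='pixels'})
    for t in 'brush wide_tin small_tin jar tree_right tree_left boot_jack clog'.split():
        for s in arm.silhouettes(p,t)[:2]: print(t,'sil',round(s['score'],2),np.round(s['box']),onz(p,s['box'][:2],0).round())
        for s in arm.landmark_of(p,t)[:2]: print(t,'lm',round(s['score'],2),np.round(s['xy'],1),onz(p,s['xy'],0).round())
print(arm.current_time(),arm.current_eef_rot())
E
```

```text
pics
scene {'fov_y': 45.643550383228984, 'cx': 253.6219359677471, 'cy': 198.0119993302385, 'extrinsics': array([[ 7.39244136e-01, -5.30627120e-01,  4.14672120e-01,
         1.07979778e+03],
       [ 6.73294840e-01,  5.95030214e-01, -4.38877092e-01,
        -6.36091092e+02],
       [-1.38623532e-02,  6.03633916e-01,  7.97141099e-01,
         1.17535226e+03],
       [ 0.00000000e+00,  0.00000000e+00,  0.00000000e+00,
         1.00000000e+00]]), 'shot': 1}
brush sil 0.79 [150. 253.  47.  34.] [ 377. -347.    0.]
brush sil 0.59 [241. 194.  13.  11.] [429.  -5.   0.]
brush lm 0.85 [151.4 259.7] [ 397. -357.    0.]
wide_tin sil 0.57 [271. 156.  15.  14.] [390. 185.   0.]
wide_tin lm 0.52 [273.8 159.3] [408. 181.   0.]
small_tin sil 0.48 [240. 194.  16.  14.] [425.  -8.   0.]
small_tin lm 0.63 [238.7 194.8] [423. -12.   0.]
jar sil 0.76 [194. 219.  15.  28.] [ 383. -173.    0.]
jar sil 0.39 [301. 208.  45.  44.] [608.  83.   0.]
jar lm 0.57 [194.3 223.8] [ 399. -186.    0.]
tree_right sil 0.89 [264. 240.  50.  48.] [600. -87.   0.]
tree_right lm 0.7 [263.7 243.2] [606. -95.   0.]
tree_left 
[... 1014 characters left out ...]
9. 176.   0.]
small_tin sil 0.75 [256. 225.  20.  10.] [423. -14.   0.]
small_tin lm 0.78 [252.  224.9] [424.  -4.   0.]
jar sil 0.91 [329. 235.  26.  20.] [ 401. -195.    0.]
jar lm 0.85 [324.2 235.6] [ 399. -182.    0.]
tree_right sil 0.63 [289. 157.  20.  71.] [601. -97.   0.]
tree_right lm 0.87 [285.1 155.4] [604. -88.   0.]
tree_left sil 0.93 [223. 154.  18.  72.] [607.  71.   0.]
tree_left lm 0.75 [223.4 153.3] [608.  71.   0.]
boot_jack sil 0.79 [412. 154.  50.  87.] [ 611. -414.    0.]
boot_jack lm 0.63 [410.2 150.6] [ 620. -410.    0.]
clog sil 0.7 [161. 148.  42.  89.] [622. 232.   0.]
clog lm 0.94 [168.1 150.1] [616. 214.   0.]
1.7 [-4.64422462e-01 -3.10705860e+00  9.45005788e-06]
```

```bash
python3 - <<'E'
import cv2
a=cv2.imread('pics/top0.png');cv2.imwrite('pics/top0c.png',cv2.resize(a[90:300,120:460],None,fx=2.35,fy=2.35,interpolation=cv2.INTER_CUBIC))
a=cv2.imread('pics/scene0.png');cv2.imwrite('pics/scene0c.png',cv2.resize(a[120:380,110:390],None,fx=2.3,fy=2.3,interpolation=cv2.INTER_CUBIC))
E
```

```text
(no output)
```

View pics/top0c.png

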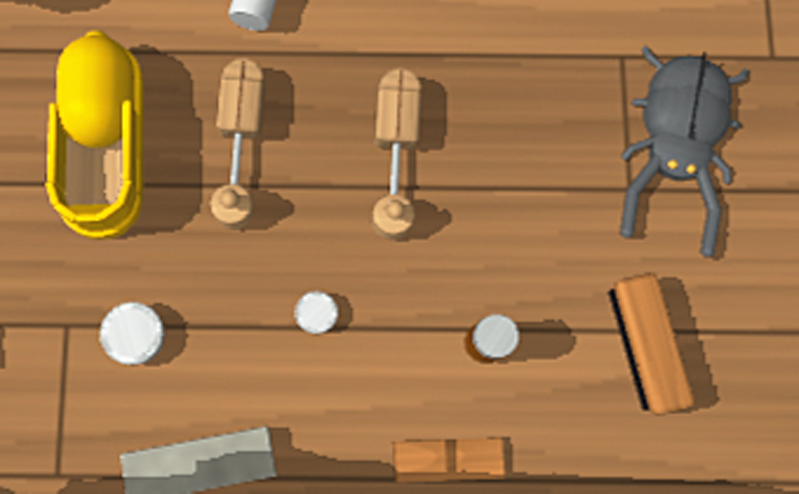

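View pics/scene0c.png

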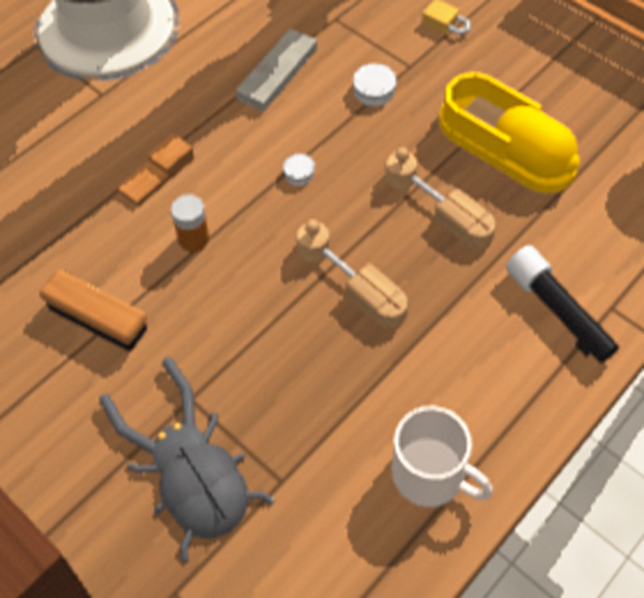

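```bash
cat >> h.py <<'E'
from scipy.spatial.transform import Rotation as Ro
def down(a):
    "tool pointing down, closing line (y) at world angle a rad from world y"
    return (Ro.from_euler('z',a)*Ro.from_euler('x',np.pi)).as_rotvec()
def wpic():
    P=np.array(arm.current_eef_pos());R=Ro.from_rotvec(arm.current_eef_rot()).as_matrix()
    p=arm.get_image('wrist');T=np.eye(4);T[:3,:3]=R;T[:3,3]=P
    p['E']=T@np.array(p['hand_eye']);return p
def proj(p,X):
    "world points (N,3)->pixels, wrist fisheye"
    E=p['E'];c=(np.asarray(X,float).reshape(-1,3)-E[:3,3])@E[:3,:3];x,y,z=c[:,0],-c[:,1],-c[:,2]
    r=np.hypot(x,y);th=np.arctan2(r,z);f=foc(p)
    k=np.where(r>1e-9,f*th/np.maximum(r,1e-9),0)
    return np.c_[p['cx']+k*x,p['cy']+k*y]
def wonz(p,uv,z):
    a=(np.asarray(uv,float)-[p['cx'],p['cy']]);r=np.hypot(*a);th=r/foc(p)
    d=np.array([a[0]/max(r,1e-9)*np.sin(th),-a[1]/max(r,1e-9)*np.sin(th),-np.cos(th)])
    E=p['E'];d=E[:3,:3]@d;return E[:3,3]+d*(z-E[2,3])/d[2]
def ortho(p,img,c,half,z,s=1.0,flag=cv2.INTER_CUBIC):
    "plan view at height z round c=(x,y): rows down = -x, columns right = -y, s px/mm"
    n=[int(2*h*s) for h in half]
    xs=c[0]+half[0]-(np.arange(n[0])+.5)/s; ys=c[1]+half[1]-(np.arange(n[1])+.5)/s
    X,Y=np.meshgrid(xs,ys,indexing='ij')
    m=proj(p,np.c_[X.ravel(),Y.ravel(),np.full(X.size,z)]).astype(np.float32).reshape(*X.shape,2)
    return cv2.remap(img,m[...,0],m[...,1],flag)
E
python3 - <<'E'
from h import *
import pickle
L=[]
for c in [(520,190),(520,0),(520,-370)]:
    for a in (0,np.pi/2,-np.pi/2):
        q=arm.ik([c[0],c[1],330],down(a)); print(c,a,None if q is None else np.round(q,2))
    arm.reach([c[0],c[1],330],down(0))
    p=wpic(); L.append(p)
    for t in 'brush wide_tin small_tin jar tree_right tree_left boot_jack clog'.split():
        for s in arm.silhouettes(p,t)[:1]:
            print(t,'sil',round(s['score'],2),np.round(s['box']),wonz(p,s['box'][:2],0).round()); p[t]=s['region']
        for s in arm.landmark_of(p,t)[:1]: print(t,'lm',round(s['score'],2),wonz(p,s['xy'],0).round())
    print(arm.current_time())
pickle.dump(L,open('L.pkl','wb'))
cv2.imwrite('pics/w.png',np.vstack([np.hstack([L[0]['pixels'],L[1]['pixels']])])[:,::-1][:,::-1,::-1][:, :, :])
# mosaics of plan views at z=0
o=[ortho(p,p['pixels'],c,(200,200),30,1) for p,c in zip(L,[(540,190),(540,0),(520,-370)])]
cv2.imwrite('pics/o1.png',np.hstack(o[:2])[:,:,::-1]); cv2.imwrite('pics/o2.png',cv2.resize(o[2],None,fx=1.5,fy=1.5)[:,:,::-1])
E
```

```text
(520, 190) 0 [-0.57  0.21  0.2   1.68 -0.04  1.25 -1.93]
(520, 190) 1.5707963267948966 [-0.32  0.21 -0.09  1.68  0.02  1.25 -0.42]
(520, 190) -1.5707963267948966 [ 0.55  0.49 -1.29  1.65  0.48  1.37  2.33]
brush sil 0.62 [500. 218.  24.  52.] [ 395. -378.    0.]
brush lm 0.73 [ 400. -358.   -0.]
wide_tin sil 0.8 [264. 224.  40.  34.] [396. 175.   0.]
wide_tin lm 0.75 [397. 177.   0.]
small_tin sil 0.67 [367. 206.  25.  24.] [430. -14.   0.]
small_tin lm 0.75 [433.  -5.   0.]
jar sil 0.61 [450. 220.  30.  20.] [ 397. -215.    0.]
jar lm 0.73 [433.  -9.   0.]
tree_right sil 0.74 [420. 117.  38. 108.] [ 598. -107.    0.]
tree_right lm 0.73 [596. -98.   0.]
tree_left sil 0.63 [329. 102.  38. 119.] [609.  69.   0.]
tree_left lm 0.96 [609.  71.   0.]
boot_jack sil 0.47 [505. 145.  10.  49.] [ 564. -350.    0.]
clog sil 0.79 [234.  96.  64. 143.] [617. 226.   0.]
clog lm 0.94 [614. 226.   0.]
4.5417
(520, 0) 0 [-0.34  0.15  0.32  1.76 -0.05  1.24 -1.57]
(520, 0) 1.5707963267948966 [-0.21  0.15  0.18  1.76 -0.03  1.24 -0.03]
(520, 0) -1.5707963267948966 None
brush sil 0.77 [437. 210.  28.  4
[... 892 characters left out ...]
1.49 -0.3   1.33 -2.32]
brush sil 0.78 [246. 225.  43.  73.] [ 396. -352.    0.]
brush lm 0.56 [ 401. -354.    0.]
wide_tin sil 0.64 [ 13. 218.  27.  29.] [393. 187.   0.]
wide_tin lm 0.97 [400. 182.   0.]
small_tin sil 0.57 [ 72. 205.  26.  21.] [429.  -3.   0.]
small_tin lm 0.87 [430. -11.   0.]
jar sil 0.93 [151. 228.  36.  26.] [ 387. -175.    0.]
tree_right sil 0.97 [ 96. 117.  34. 110.] [595. -84.   0.]
tree_right lm 0.76 [603. -93.   0.]
tree_left sil 0.71 [ 28. 119.  30.  94.] [608.  89.   0.]
tree_left lm 0.88 [608.  73.   0.]
boot_jack sil 0.78 [279. 102.  97. 150.] [ 609. -407.    0.]
boot_jack lm 0.89 [ 615. -404.    0.]
clog sil 0.69 [  3. 145.   6.  52.] [562. 181.   0.]
8.4083
```

View pics/o1.png

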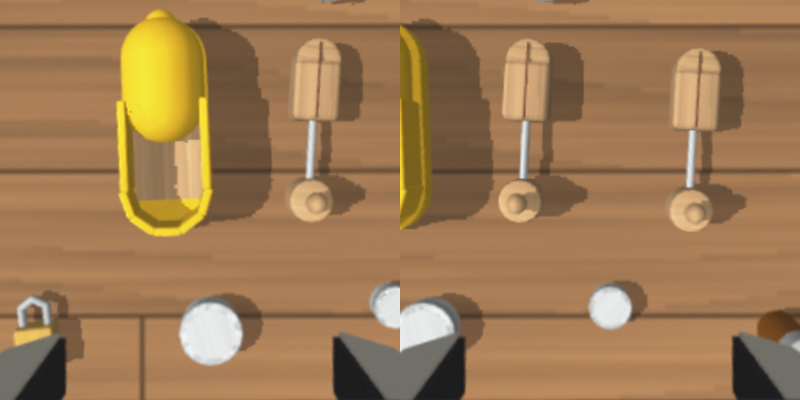

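View pics/o2.png

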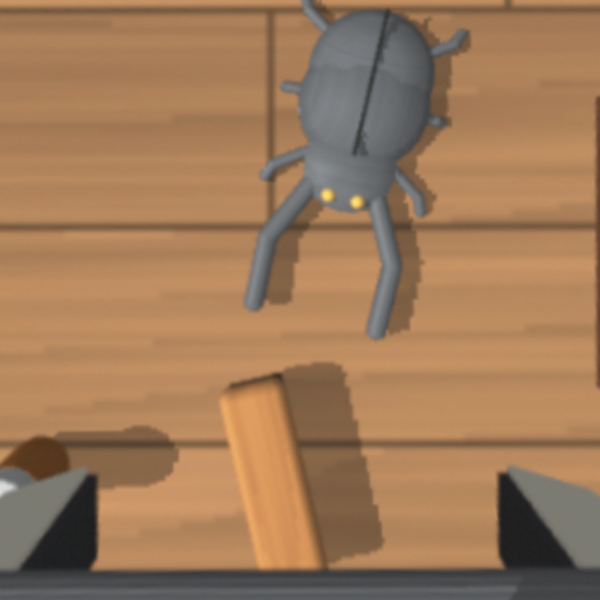

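```bash
cat > fit.py <<'E'
from h import *
from scipy.optimize import minimize
def cyl(r,h):
    t=np.linspace(0,2*np.pi,24,endpoint=False);c=np.c_[r*np.cos(t),r*np.sin(t)]
    return np.vstack([np.c_[c,0*t],np.c_[c,0*t+h]])
def box(l,w,z): return np.array([[x,y,k] for x in(-l/2,l/2) for y in(-w/2,w/2) for k in z])
M={'brush':np.vstack([box(140,44,(23,45)),box(136,40,(0,23))]),'wide_tin':cyl(32,24),'small_tin':cyl(22,18),'jar':cyl(21,75)}
def pj(p,X):
    if 'E' in p: return proj(p,X)
    E=np.array(p['extrinsics']);c=(X-E[:3,3])@E[:3,:3];f=foc(p)
    return np.c_[p['cx']-f*c[:,0]/c[:,2],p['cy']+f*c[:,1]/c[:,2]]
def hull(p,m,v,z0=0):
    X=m@Ro.from_euler('z',v[2]).as_matrix().T+[v[0],v[1],z0]
    return cv2.convexHull(pj(p,X).astype(np.float32))[:,0]
def cost(p,mask,m,v,z0=0):
    im=np.zeros(mask.shape,np.uint8)
    cv2.fillPoly(im,[np.round(hull(p,m,v,z0)*16).astype(np.int32)],255,cv2.LINE_AA,4)
    im=im/255.;g=mask*1.; return 1-np.minimum(im,g).sum()/np.maximum(im,g).sum()
def fit(views,m,v0,rot,z0=0):
    n=3 if rot else 2
    f=lambda q:sum(cost(p,k,m,np.r_[q*np.array([10,10,.1])[:n],[0]*(3-n)],z0) for p,k in views)
    s=np.array(v0,float)[:n]/np.array([10,10,.1])[:n]
    r=minimize(f,s,method='Nelder-Mead',options=dict(initial_simplex=np.vstack([s]+[s+np.eye(n)[i] for i in range(n)]),xatol=.01,fatol=1e-4,maxiter=300))
    return r.x*np.array([10,10,.1])[:n],r.fun/len(views)
E
python3 - <<'E'
from fit import *
import pickle
L=pickle.load(open('L.pkl','rb'))
V=[]
for n in('scene','top'):
    p=arm.get_image(n); V.append(p)
    for t in M:
        for s in arm.silhouettes(p,t)[:1]: p[t]=s['region']
V+=L
g={'brush':(397,-355,.23),'wide_tin':(403,180,0),'small_tin':(427,-8,0),'jar':(400,-187,0)}
use={'brush':[0,1,3,4],'wide_tin':[0,1,2,3],'small_tin':[0,1,3,2],'jar':[0,1,3,4]}
for t in M:
    for i in use[t]+['all']:
        vs=[V[j] for j in (use[t] if i=='all' else [i])]
        print(t,i,*[np.round(x,3) for x in fit([(p,p[t]) for p in vs if t in p],M[t],g[t],t=='brush')])
for p in L: print('cam',p['E'][:3,3].round())
E
```

```text
brush 0 [ 3.96280e+02 -3.54637e+02  2.30000e-01] 0.149
brush 1 [ 3.94795e+02 -3.48971e+02  2.29000e-01] 0.143
brush 3 [ 3.94347e+02 -3.57369e+02  3.33000e-01] 0.482
brush 4 [ 3.97182e+02 -3.53026e+02  2.24000e-01] 0.216
brush all [ 3.95437e+02 -3.52818e+02  2.34000e-01] 0.263
wide_tin 0 [402.011 177.916] 0.122
wide_tin 1 [402.911 180.507] 0.189
wide_tin 2 [402.988 178.834] 0.075
wide_tin 3 [402.618 179.81 ] 0.36
wide_tin all [402.965 178.749] 0.19
small_tin 0 [428.089 -10.998] 0.265
small_tin 1 [427.  -8.] 1.0
small_tin 3 [427.396  -9.48 ] 0.12
small_tin 2 [426.09 -11.81] 0.143
small_tin all [428.316 -10.358] 0.382
jar 0 [ 398.741 -188.445] 0.204
jar 1 [ 398.152 -183.813] 0.101
jar 3 [ 401.497 -188.187] 0.495
jar 4 [ 401.357 -186.199] 0.507
jar all [ 398.375 -185.448] 0.334
cam [594. 192. 488.]
cam [594.   2. 489.]
cam [ 595. -368.  489.]
```

```bash
cat >> h.py <<'E'
def go(x,y,z,a): arm.reach([x,y,z],down(a))
def lin(x,y,z,v=150): arm.move_straight([x,y,z],max_speed=v)
def pick(x,y,z,a,w,n=15,hi=150):
    go(x,y,hi,a); arm.grip(min(1,(w+30)/92)); lin(x,y,z); arm.grip(max(0,(w-12)/92),n)
    print('gap',arm.current_finger_gap()*92,arm.current_finger_force()); lin(x,y,hi)
    print('gap',arm.current_finger_gap()*92,arm.current_time())
def place(x,y,z,a,w,hi=150,op=20,drop=0.0):
    go(x,y,hi,a); lin(x,y,z+15); lin(x,y,z+drop,40); print('F',np.round(arm.current_wrist_force(),1),np.round(arm.current_eef_pos(),1))
    arm.grip(min(1,(w+op)/92)); arm.hold(.15); lin(x,y,hi); print(arm.current_time())
E
python3 - <<'E'
from h import *
pick(396,-353,16,.232,44)
place(604.5,-9,16.5,-.053,44)
go(530,-9,330,-.053)
import pickle;p=wpic();
for t in 'brush jar tree_right tree_left'.split():
    for s in arm.silhouettes(p,t)[:1]: p[t]=s['region']
    for s in arm.landmark_of(p,t)[:1]: print(t,s['score'],wonz(p,s['xy'],0).round(1))
pickle.dump(p,open('p1.pkl','wb'))
o=ortho(p,p['pixels'],(600,-9),(125,130),36,3); cv2.imwrite('pics/b1.png',o[:,:,::-1])
E
python3 -c "
from fit import *;import pickle
p=pickle.load(open('p1.pkl','rb'));print(fit([(p,p['brush'])],M['brush'],(604,-9,-.05),1))"
```

```text
gap 43.96545148021589 14.999642819166183
gap 44.17498458910855 13.0
F [ 0.6 -0.1 -2. ] [604.3  -9.   16.2]
17.7167
brush 0.73 [606.2  -9.9   0. ]
jar 0.69 [ 391.5 -190.6    0. ]
tree_right 0.83 [601.6 -89.1   0. ]
tree_left 0.62 [606.3  74.7   0. ]
(array([ 6.05389539e+02, -9.57004531e+00, -3.77119536e-02]), np.float64(0.08865539364214248))
```

View pics/b1.png

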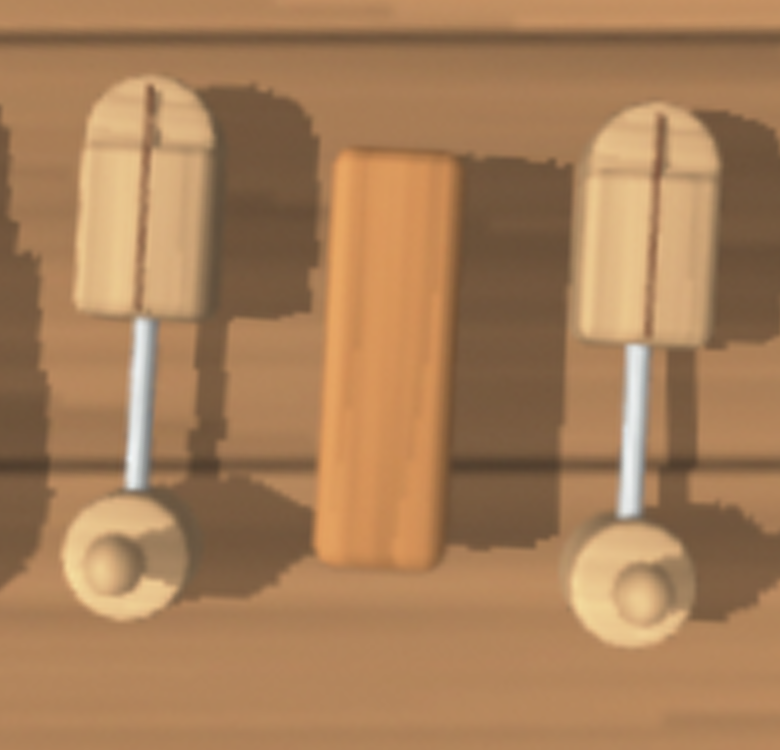

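```bash
python3 - <<'E'
from h import *
pick(399,-186,38,-.22,42,hi=190)
place(538.5,-388.5,38.5,-.22,42,hi=190)
go(470,-375,330,-.22)
p=wpic()
o=ortho(p,p['pixels'],(575,-390),(125,130),20,3); cv2.imwrite('pics/j1.png',o[:,:,::-1])
for n in('wrist','top'):
    if n=='top': p=arm.get_image('top')
    from fit import *
    for s in arm.silhouettes(p,'jar')[:1]: print(fit([(p,s['region'])],M['jar'],(538,-388,0),0))
    f=wonz if 'E' in p else onz
    for s in arm.landmark_of(p,'boot_jack')[:1]: print(f(p,s['xy'],0))
print(arm.current_time())
E
```

```text
gap 41.98141820666083 14.998120442032814
gap 41.8812878002678 23.3167
F [-0.2  0.6 -1.7] [ 538.4 -388.3   38.1]
27.7417
(array([ 538.49838103, -388.98868415]), np.float64(0.09520589763902709))
[ 612.69540186 -403.82744803    0.        ]
(array([ 537.75837708, -386.25969696]), np.float64(0.11761130065424041))
[ 625.57407996 -400.10178892    0.        ]
28.7167
```

View pics/j1.png

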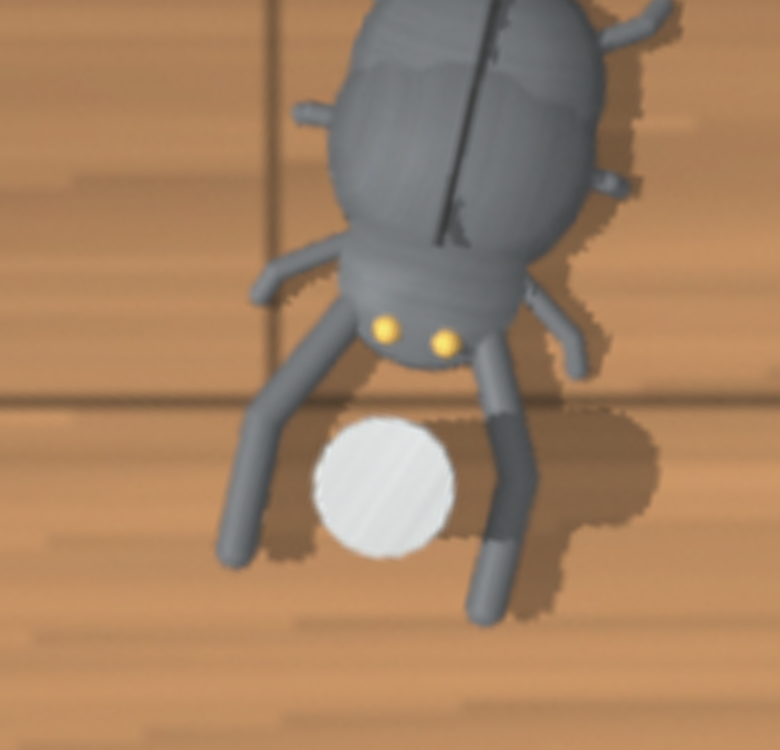

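```bash
python3 - <<'E'
from h import *
go(520,240,330,0)
p=wpic(); print(p['E'][:3,3])
import pickle;pickle.dump(p,open('p2.pkl','wb'))
for s in arm.landmark_of(p,'clog')[:1]: print(wonz(p,s['xy'],0))
o=ortho(p,p['pixels'],(615,240),(135,130),0,2.8); cv2.imwrite('pics/c1.png',o[:,:,::-1])
E
```

```text
[594.37827353 238.91492775 488.9281111 ]
[614.13566997 225.96238536   0.        ]
```

View pics/c1.png

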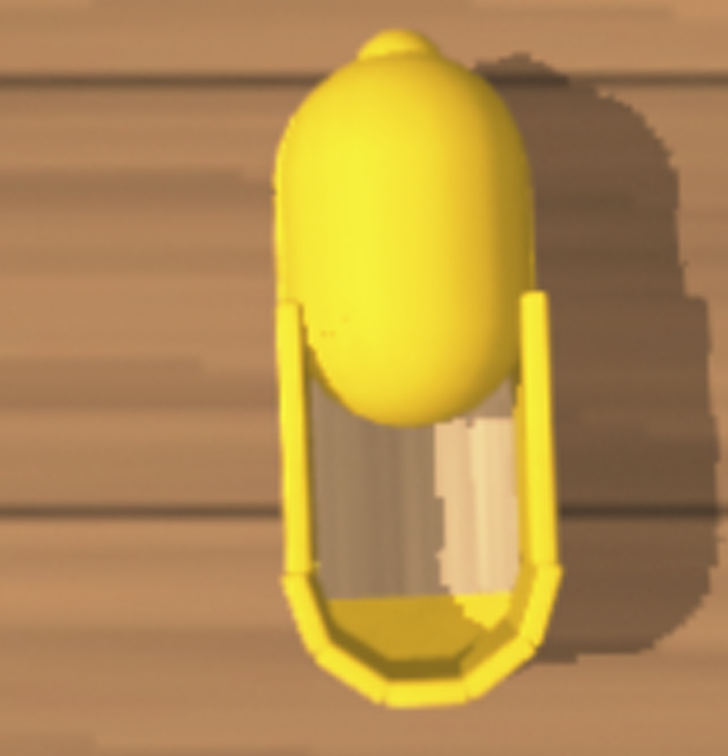

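```bash
python3 - <<'E'
from fit import *
a=np.pi/2
pick(403,179,4,a,64)
place(612,340.5,4.5,a,64)
go(540,310,330,0)
p=wpic()
o=ortho(p,p['pixels'],(600,280),(125,130),0,3); cv2.imwrite('pics/t1.png',o[:,:,::-1])
for s in arm.silhouettes(p,'wide_tin')[:1]: print(fit([(p,s['region'])],M['wide_tin'],(612,340,0),0))
go(400,0,330,0);p=wpic()
for s in arm.silhouettes(p,'small_tin')[:1]: print(fit([(p,s['region'])],M['small_tin'],(427,-10,0),0))
print(arm.current_time())
E
```

```text
gap 63.36658284734551 15.000363886356354
gap 63.785437102240785 35.8417
F [ 1.1  0.1 -0.2] [611.9 340.6   4.2]
40.2583
(array([609.41970018, 340.51659144]), np.float64(0.06210949686754297))
(array([427.61640717, -11.0263465 ]), np.float64(0.1460934082069293))
43.0667
```

View pics/t1.png

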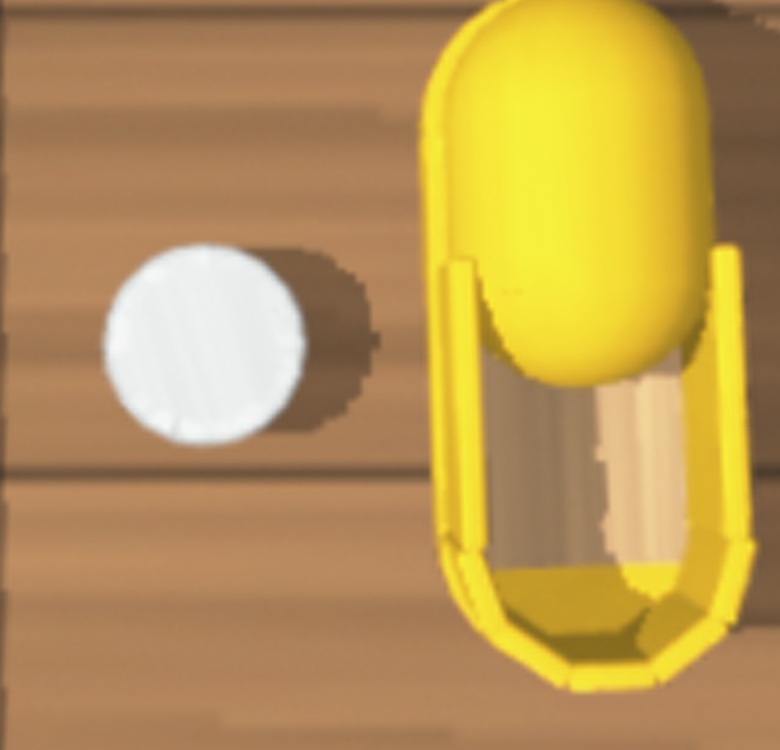

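```bash
python3 - <<'E'
from fit import *
a=np.pi/2
pick(427.5,-10.7,4,a,44,n=12)
place(612,340.5,28.4,a,44)
go(540,330,330,0)
p=wpic()
o=ortho(p,p['pixels'],(612,340),(60,70),42,5); cv2.imwrite('pics/s1.png',o[:,:,::-1])
for t,z in(('small_tin',24),('wide_tin',0)):
    for s in arm.silhouettes(p,t)[:1]: print(t,fit([(p,s['region'])],M[t],(612,340,0),0,z))
p=arm.get_image('scene'); cv2.imwrite('pics/f.png',cv2.resize(p['pixels'][100:380,110:420],None,fx=2.1,fy=2.1)[:,:,::-1])
print(arm.current_time())
E
```

```text
gap 43.57614695999336 12.000192403793335
gap 43.421745702809034 48.1
F [-0.  -0.9 -0.9] [611.9 340.4  28.1]
52.6417
small_tin (array([610.24941635, 341.09606743]), np.float64(0.13230603471266567))
wide_tin (array([611.22869205, 340.13285875]), np.float64(0.46130432502987195))
54.125
```

View pics/s1.png

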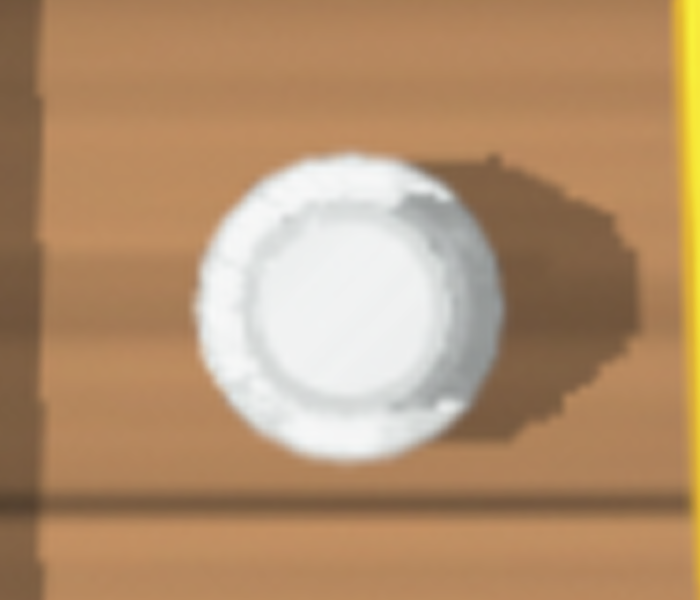

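View pics/f.png

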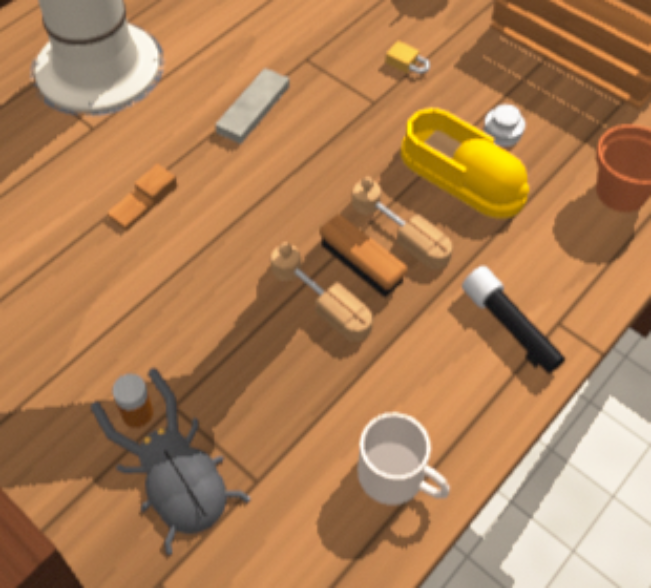

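The close-up shows the small tin centred on the wide tin to within about 1 mm. The scene view shows the brush between the trees, the jar between the horns and the tins beside the clog, with everything upright.

```bash
python3 -c "
from workcell import arm
print(arm.hand_in())"
```

```text
the job is handed in; nothing more can be done
None
```

The job is handed in at about 54 s: the brush is between the shoe trees, the jar between the beetle's horns, and the small tin on the wide tin about 4 cm to the left of the clog, all upright in the last pictures (no verdict was returned).

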